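# Part the stuck nest of sample cups and rack them by size

### The arm

A 7-joint arm with a two-finger parallel gripper is mounted at the origin on a cart in front of the work surface, level with it; the furniture and walls round the work are solid. World frame = base frame: x ahead of the robot, y to its left, z up, the work surface at z = 0. Lengths are in m, angles in rad, forces in N, time in s.
With the tool pointing down it reaches from about 0.4 to 0.85 m from the base axis. Payload 4.5 kg.
Tool frame: the origin (TCP) lies at the very end of the fingers, on their centre line; the grasp point (between the pads) lies 19 mm behind it (r.grip_depth is the z of the grasp point in the tool frame, in m); z points along the fingers, y is the line along which they close (so a half turn about z gives the same grasp; the last joint's range is limited). The gripper opens to 88 mm and grips with 3 to 60 N. Pads are 18 mm wide; open, the fingers measure 123 mm over their backs; the gripper's body (75 mm by 187 mm) begins 45 mm behind the grasp point.
Start: joints at [-1.181, 0.689, -0.195, 1.565, 0.157, 0.902, -0.215], TCP at [0.218, 0.586, 0.239] pointing down, gripper open.
Joint ranges: [-3.01, 3.01], [-0.46, 2.08], [-1.47, 1.51], [0.13, 2.56], [-1, 4.14], [0.04, 2.09], [-2.66, 2.66]. Speed limits (rad/s): [2.57, 2.57, 3.14, 3.14, 3.14, 3.14, 3.14].

### API

Orientations are given as a unit quaternion [x, y, z, w].
In Python, from plant import r, optics gives the robot as it stands (r), with the cameras (optics).
- The arm moves only by the shell command python3 steer.py 'ROWS' [FORCE]. ROWS is a JSON object whose key "ticks" holds a list of rows, 1 to 10 of them, each of 7 numbers: the opening from 0.0 (shut) to 1.0 (fully open), then dx, dy, dz in fractions of the full range, 1 being 0.6 m, then a rotation vector rx, ry, rz in normalised numbers (1 is pi rad); each row is the pose to reach, as a shift and turn from the pose commanded when the command began, along the tool's axes at that moment; what a row does not reach only later rows make up. A row lasts 1/10 s, in which the tool goes at most 0.05 m and 0.15 rad, less where a joint would pass 70% of its speed; a pose out of reach is approached as far as the arm can. The fingers move at their own pace and stop on an object; FORCE is the grip in N (left out, the last holds). Time passes only in rows, so rows that do not move let the fingers close. It prints the time, the measured TCP pose, the force, the opening and the grip force at its end. Shift and turn numbers lie between -1 and 1, and a call with a number outside is refused. Input that does not fit is refused with a message, and nothing moves.
- r.get_state(): the state, without advancing time (a new reading comes with each control period).
- optics.snapshot(name): name is "scene" or "top" or "wrist"; returns the picture (480x640x3 uint8, red, green, blue); there is no depth.
- optics.camera_params(name): a dict with "fx", "fy", "cx", "cy" (pixels), "rvec" (rotation vector, rad) and "tvec" (3), from world to camera coordinates, as OpenCV has them. Camera axes: x right, y down, z forward; pixel columns grow to the right and rows downward; lengths in m; the calibration is good to about 2 mm. The wrist camera is an equidistant fisheye: a pixel r from the principal point sees the ray r / f radians off the axis. A picture is of the moment at which its call begins: read the wrist's pose just before it. camera_params takes no time and is no camera call; for the wrist camera it gives the pose at the moment of the call.
- r.finish_job(): hands the job in; it is judged then, once.
The state is a dict: "clock": time; "q": joint angles; "qd": joint speeds; "joint_torque": joint torques, N m; "tool_pos": TCP position; "eef_rot": TCP orientation; "contact_force": force on the tool from outside, world axes, zero at the start; "moment": the same for the moment, N m; "opening": opening from 0.0 (shut) to 1.0 (fully open); "finger_force": force on a finger pad.
Only numpy, scipy, OpenCV 4.12 (cv2) and the standard library are available. Lean on these libraries where they do the work, as an engineer would, in place of code of your own. Each camera call takes 0.05 s, during which the arm holds its last target. There are 200 camera calls.

### The job

Three steel sample cups are stuck inside one another by their springs. Pull them apart and put each upright into the rack row of its own size, its foot slid in under the row's rails and closed up to the cup that is already there; the rails hold a cup down while you draw the next one out of it. Do not tip the cups over, lift out the cups already racked, or knock over or push away the red case, the tin and the vials.

Things in the scene. Friction and masses are not known exactly. Their poses are not given: they have to be found in the camera images.
- cup_large: Large steel sample cup, 66 mm diameter, 60 mm tall, 0.25-0.36 kg. Outermost of the stuck nest. All cups alike: foot disc 0-6 mm at full diameter, groove 6 mm deep from 6 to 13 mm height, then a straight wall, 3 mm thick; inner floor at 16 mm. Origin: centre of underside; z up the axis.
- cup_medium: Medium steel sample cup, 51 mm diameter, 64 mm tall, 0.2-0.28 kg. Stands on the large cup's floor, 20 mm out above its rim. 3 leaf springs (24 mm up, 4.5-6 mm proud) grip the large cup: drawing it out takes 7-11 N plus weight, so the large cup comes too unless held down. Free after 25 mm, clear after 44. Origin: centre of underside; z up the axis.
- cup_small: Small steel sample cup, 36 mm diameter, 68 mm tall, 0.14-0.21 kg. Stands on the medium cup's floor, 20 mm out above its rim. 3 leaf springs (26 mm up, 4.5-6 mm proud) grip the medium cup with 7-11 N: it comes too unless held down. Free after 27 mm, clear after 48. Origin: centre of underside; z up the axis.
- rack: Grey rack plate, fixed, 224 x 276 x 5 mm, with three parallel rows 88 mm apart, mouths toward the robot, order varies. Its bare front 72 mm (-x) is an apron on which to set a cup down. Held a hair (under 1.5 mm) off the floor a cup slides in freely; pressed down and pushed from high up, its foot digs in. Origin: centre of underside; x toward the rows' closed ends, y left, z up.
- row_large: Row for large cups: two rails 138 mm long, end stop at x=138. Origin: mid mouth, on the floor (plate top, 5 mm over the table); x into the row, z up. Channel 70 mm wide; lips 7.5-11.5 mm above the floor leave a 58 mm gap: foot slides under them, groove round them (play 1.5 mm up, 2 mm sideways), then cannot lift. First 16 mm flare 6 mm a side. Enter at the mouth only.
- row_medium: Row for medium cups: two rails 138 mm long, end stop at x=138. Origin: mid mouth, on the floor (plate top, 5 mm over the table); x into the row, z up. Channel 55 mm wide; lips 7.5-11.5 mm above the floor leave a 43 mm gap: foot slides under them, groove round them (play 1.5 mm up, 2 mm sideways), then cannot lift. First 16 mm flare 6 mm a side. Enter at the mouth only.
- row_small: Row for small cups: two rails 138 mm long, end stop at x=138. Origin: mid mouth, on the floor (plate top, 5 mm over the table); x into the row, z up. Channel 40 mm wide; lips 7.5-11.5 mm above the floor leave a 28 mm gap: foot slides under them, groove round them (play 1.5 mm up, 2 mm sideways), then cannot lift. First 16 mm flare 6 mm a side. Enter at the mouth only.
- parked_large: A loose large cup that is already in its row, at the far end or up to 8 mm short of it: 66 mm outside diameter, 60 mm tall. Origin: centre of the underside, z up.
- parked_medium: A loose medium cup that is already in its row, at the far end or up to 8 mm short of it: 51 mm outside diameter, 64 mm tall. Origin: centre of the underside, z up.
- parked_small: The front one of two loose small cups already in their row, about 60 mm from the end stop (the new one goes against this one): 36 mm outside diameter, 68 mm tall. Origin: centre of the underside, z up.
- parked_small_b: The rear one of the two small cups already in their row, same shape. Origin: centre of the underside, z up.
- oring_tin: Round metal tin, 66 mm diameter, 24 mm high, a bystander at the right. Origin: centre of the underside.
- vial_a: Capped glass vial, 25 mm diameter, 62 mm tall, standing to the right of the rack, a bystander. Origin: centre of the underside.
- vial_b: Capped glass vial, 25 mm diameter, 62 mm tall, standing to the right of the rack, a bystander. Origin: centre of the underside.
- red_case: Red plastic clip case, 86 x 124 x 57 mm, behind at the left, a bystander. Origin: centre of the underside.

How it is judged:
By the outcome, as a careful person would: the job done as asked, in the order asked, and still so for the second after the job is handed in, with the robot touching nothing.
It also fails if it takes over 66 s, if anything falls off the work surface, if the arm or the gripper's body presses on something with over 40 N, if the wrist force passes 120 N, or if a joint passes its speed limit or range.

## Working session

There is one attempt and no reset: what is moved stays moved. The work goes in short steps, Python scripts to look and compute and a shell command to move; the robot and the scene stay as the last step left them, time stands still between calls to the robot, and variables do not carry over. Pictures are saved under pics/ and viewed, at most 10 in all, crops included, and the job is handed in when it is done.

```bash
ls; mkdir -p pics
cat > h.py <<'E'
from plant import r, optics
import numpy as np, cv2
E
python3 - <<'E'
from h import *
for n in("scene","top"):
    cv2.imwrite(f"pics/{n}0.png",optics.snapshot(n)[:,:,::-1]); print(n,optics.camera_params(n))
print(r.get_state())
E
```

```text
pics
plant.py
steer.py
  3 plant.py
  5 steer.py
  8 total
scene {'fx': 502.4182339171967, 'fy': 502.4182339171967, 'cx': 314.3308128546368, 'cy': 236.2711035833146, 'rvec': array([ 0.86243754, -2.22371401,  1.38341023]), 'tvec': array([0.38959493, 0.24338576, 0.68776111])}
top {'fx': 607.7941530344171, 'fy': 607.7941530344171, 'cx': 307.5120187885746, 'cy': 251.9475770237914, 'rvec': array([ 2.17051652, -2.13619882,  0.15276833]), 'tvec': array([-0.06271487,  0.58586076,  1.09677483])}
{'clock': 0.1, 'q': array([-1.18119081,  0.68987705, -0.19457239,  1.5662249 ,  0.15731802,
        0.90250854, -0.21506275]), 'qd': array([-0.0004096 ,  0.00106358, -0.00130499, -0.00161495, -0.00133633,
       -0.00072976,  0.00018053]), 'joint_torque': array([-3.27362890e-03, -5.28495920e+01, -1.27202287e+00, -1.53837955e+01,
       -5.26727107e-02,  1.90463426e-03,  3.27163491e-05]), 'tool_pos': array([0.21753889, 0.58532055, 0.23800999]), 'eef_rot': array([ 1.76885425e-01,  9.84231116e-01, -8.05532649e-04, -9.27555959e-05]), 'contact_force': array([-0.77608247,  1.11893921,  0.2318736 ]), 'moment': array([ 0.02922624, -0.00092128, -0.00818294]), 'finger_force': 0.0, 'opening': 0.9962612945742049}
```

View pics/scene0.png

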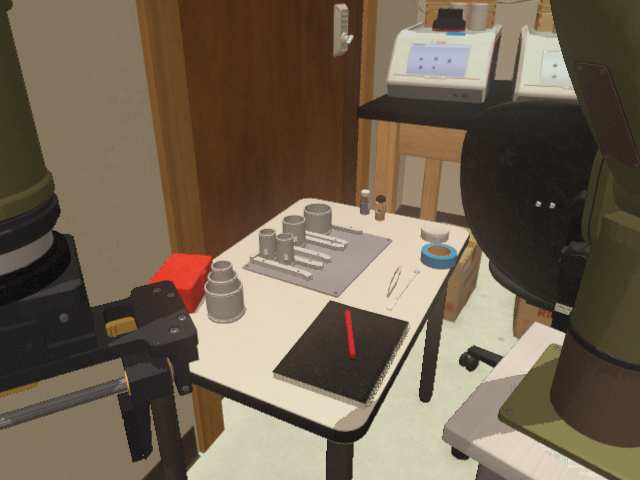

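View pics/top0.png

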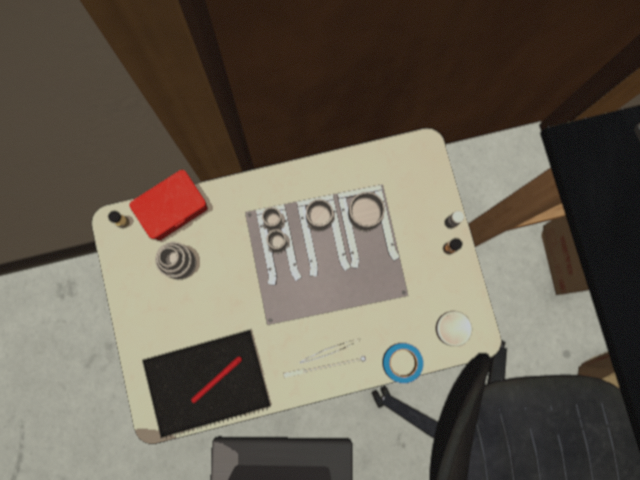

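The top view shows the nest at about (174,258), beside the red case at (168,205). The rack spans (248,210)–(407,293). Its rows, left to right, are small (parked cup at 277,241), medium (319,213) and large (366,210). Next I'll zoom in on the same two views and project into the world.

```bash
cat > h.py <<'E'
from plant import r, optics
import numpy as np, cv2
from scipy.spatial.transform import Rotation as R
def ray(n,uv,P=None):
    P=P or optics.camera_params(n); M=R.from_rotvec(P["rvec"]).as_matrix()
    x=(np.array(uv,float)-[P["cx"],P["cy"]])/[P["fx"],P["fy"]]
    if n=="wrist":
        a=np.linalg.norm(x); d=np.r_[x/a*np.sin(a),np.cos(a)]
    else: d=np.r_[x,1]/np.linalg.norm(np.r_[x,1])
    return -M.T@P["tvec"],M.T@d
def atz(n,uv,z,P=None):
    o,d=ray(n,uv,P); return o+d*(z-o[2])/d[2]
def tri(*rs):
    A=[];b=[]
    for o,d in rs:
        Q=np.eye(3)-np.outer(d,d); A.append(Q); b.append(Q@o)
    X=np.linalg.lstsq(np.vstack(A),np.hstack(b),rcond=None)[0]
    return X,[np.linalg.norm((np.eye(3)-np.outer(d,d))@(X-o)) for o,d in rs]
def proj(n,X,P=None):
    P=P or optics.camera_params(n); c=R.from_rotvec(P["rvec"]).as_matrix()@np.array(X)+P["tvec"]
    if n=="wrist":
        a=np.arctan2(np.hypot(*c[:2]),c[2]); p=c[:2]/np.hypot(*c[:2])*a
    else: p=c[:2]/c[2]
    return p*[P["fx"],P["fy"]]+[P["cx"],P["cy"]]
E
python3 - <<'E'
from h import *
np.set_printoptions(precision=4,suppress=True)
for nm,p,z in [("nest",(175,258),.08),("FL",(269,324),.005),("FR",(407,293),.005),("BL",(247,212),.005),("BR",(382,185),.005),("case",(168,205),.057),("vial",(118,218),.06),("pS",(277,241),.073),("pL",(366,210),.065),("pM",(319,213),.069)]: print(nm,atz("top",p,z))
a=cv2.imread("pics/top0.png")[175:335,130:410]; cv2.imwrite("pics/topz.png",cv2.resize(a,None,fx=2.85,fy=2.85,interpolation=cv2.INTER_CUBIC))
print(optics.camera_params("wrist"))
E
```

```text
nest [0.5664 0.185  0.08  ]
FL [0.4524 0.0174 0.005 ]
FR [ 0.5155 -0.2451  0.005 ]
BL [0.6681 0.0654 0.005 ]
BR [ 0.7264 -0.1975  0.005 ]
case [0.6683 0.2074 0.057 ]
vial [0.6416 0.2979 0.06  ]
pS [0.6015 0.0026 0.073 ]
pL [ 0.6634 -0.1601  0.065 ]
pM [ 0.6555 -0.0732  0.069 ]
{'fx': 371.64829954431775, 'fy': 371.64829954431775, 'cx': 320.60332595055286, 'cy': 236.29740889871897, 'rvec': array([-2.3964, -1.667 , -0.2166]), 'tvec': array([-0.6251, -0.037 ,  0.3888])}
```

View pics/topz.png

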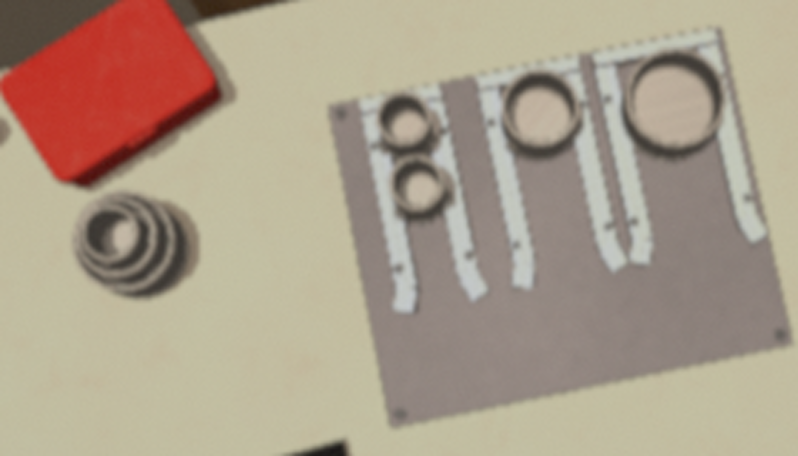

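The zoom is consistent: rack yaw is about 13°, the nest (tilted only by perspective) is at (135,245) in the crop, and there is a gap to the red case. Next I'll move to a wrist viewpoint.

```bash
cat > go.py <<'E'
# python3 go.py x y z yawdeg : shift in tool axes from the measured pose (z of rotation = tool z)
import sys; from h import *
s=r.get_state(); T=R.from_quat(s["eef_rot"]); x=list(map(float,sys.argv[1:5]))
d=T.inv().apply(np.array(x[:3])-s["tool_pos"]); c,w=np.cos(np.radians(x[3])),np.sin(np.radians(x[3]))
G=R.from_matrix(np.array([[-w,c,0],[c,w,0],[0,0,-1.]]).T.T if 0 else np.column_stack([[w,-c,0],[c,w,0],[0,0,-1]]))
v=(T.inv()*G).as_rotvec()
print("d",np.round(d,4),"rv",np.round(v,4),"clock",s["clock"],"pos",np.round(s["tool_pos"],4))
E
python3 go.py .5 .1 .28 103.1; python3 go.py .5 .1 .28 -76.9
sed -i '5s/.*/G=R.from_matrix(np.column_stack([[-w,c,0],[c,w,0],[0,0,-1]]))/' go.py
python3 go.py .5 .1 .28 103.1
python3 - <<'E'
from h import *
P=optics.camera_params("wrist");M=R.from_rotvec(P["rvec"]).as_matrix();s=r.get_state();T=R.from_quat(s["eef_rot"])
print(T.inv().apply(-M.T@P["tvec"]-s["tool_pos"]),T.inv().apply(M[2]))
E
```

```text
d [-0.4338 -0.3567 -0.0414] rv [-1.600e-03 -4.000e-04 -5.843e-01] clock 0.1 pos [0.2175 0.5853 0.238 ]
[ 0.06456605  0.00089703 -0.14634888] [-2.57364405e-01  3.06562614e-04  9.66314374e-01]
```

Units first: shifts go in shares of 0.6 m and turns go in shares of pi rad. So -0.3 m / 0.6 = -0.5, -0.27 m / 0.6 = -0.45, -0.5 rad / 3.1416 = -0.1592.

```bash
python3 steer.py '{"ticks": [[1,-0.05,-0.0417,-0.0167,0,0,-0.0159],[1,-0.1,-0.0833,-0.0333,0,0,-0.0318],[1,-0.15,-0.125,-0.05,0,0,-0.0477],[1,-0.2,-0.1667,-0.0667,0,0,-0.0637],[1,-0.25,-0.2083,-0.0667,0,0,-0.0796],[1,-0.3,-0.25,-0.0667,0,0,-0.0955],[1,-0.35,-0.2917,-0.0667,0,0,-0.1114],[1,-0.4,-0.3333,-0.0667,0,0,-0.1273],[1,-0.45,-0.375,-0.0667,0,0,-0.1432],[1,-0.5,-0.4167,-0.0667,0,0,-0.1592]]}' 40; python3 go.py .5 .1 .28 103.1
```

```text
clock: 1.1
tool_pos: [0.4123, 0.2454, 0.2785]
eef_rot: [-0.073, 0.997, -0.0, -0.0]
contact_force: [-1.1, -0.5, 0.1]
opening: 1.006
finger_force: 0.0
d [-0.0656 -0.1566 -0.0015] rv [-0.0002 -0.0004 -0.0823] clock 1.1 pos [0.4123 0.2454 0.2785]
```

```bash
cat > snap.py <<'E'
import sys,pickle; from h import *
n=sys.argv[1]; P=optics.camera_params("wrist"); cv2.imwrite(f"pics/{n}.png",optics.snapshot("wrist")[:,:,::-1]); pickle.dump(P,open(f"pics/{n}.pkl","wb"))
E
python3 snap.py w1
python3 steer.py '{"ticks": [[1,-0.025,-0.0583,0,0,0,-0.0095],[1,-0.05,-0.1167,0,0,0,-0.0191],[1,-0.075,-0.1833,0,0,0,-0.0255],[1,-0.11,-0.2617,0,0,0,-0.0261],[1,-0.11,-0.2617,0,0,0,-0.0261],[1,-0.11,-0.2617,0,0,0,-0.0261],[1,-0.11,-0.2617,0,0,0,-0.0261]]}'; python3 snap.py w2
```

```text
clock: 1.85
tool_pos: [0.4989, 0.1025, 0.2786]
eef_rot: [-0.114, 0.994, 0.0, -0.0]
contact_force: [0.3, -0.1, 0.2]
opening: 1.0
finger_force: 0.0
```

View pics/w2.png

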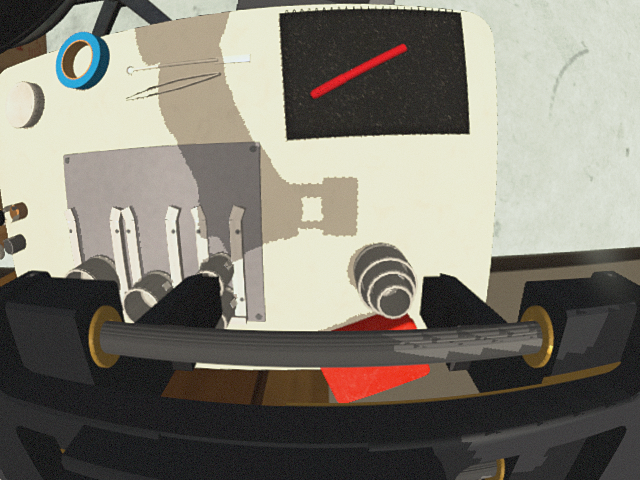

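View pics/w1.png

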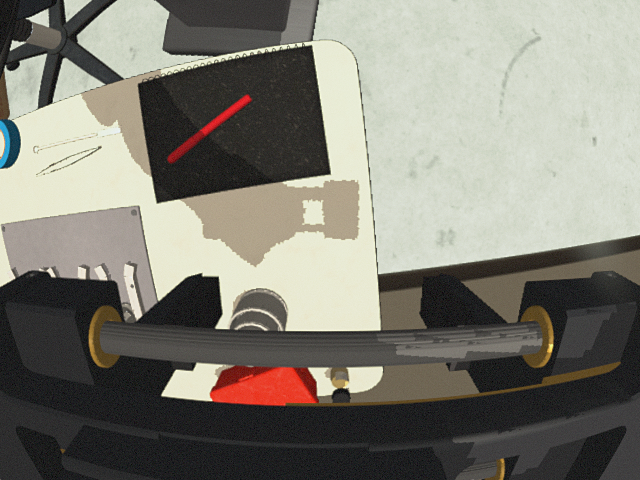

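w2 shows the nest at (385,280), with the small cup's rim at (392,299). The rack's front corners are at (260,142) and (65,155), and the rail mouths lie along row 207. w1 shows the nest partly hidden at (260,310). I'll zoom into w2 to get precise points.

Run:
```python
from h import *
a=cv2.imread("pics/w2.png")
z=lambda x0,y0,w,h,f:cv2.resize(a[y0:y0+h,x0:x0+w],None,fx=f,fy=f,interpolation=cv2.INTER_CUBIC)
L=z(55,135,220,200,2.5); N=z(340,230,90,95,2.5)
c=np.zeros((500,790,3),np.uint8); c[:500,:550]=L; c[:237,555:780]=N[:237]
cv2.imwrite("pics/w2z.png",c)
```

```text
(no output)
```

View pics/w2z.png

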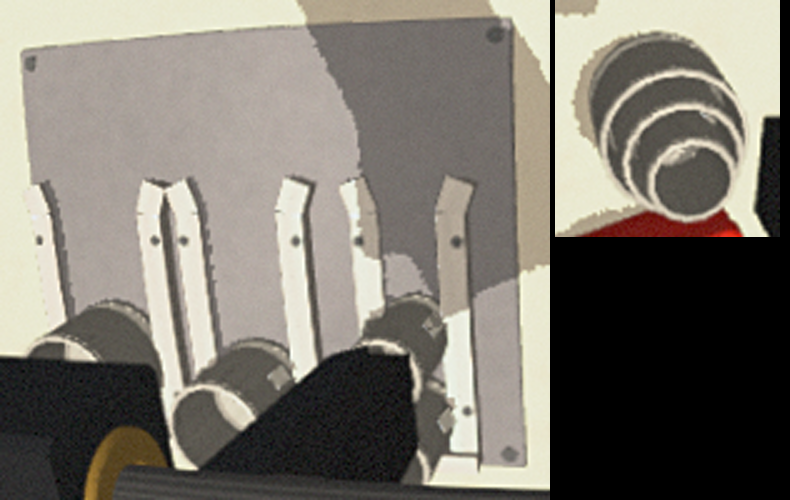

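```bash
cat > fit.py <<'E'
from h import *; import pickle
from scipy.optimize import least_squares
np.set_printoptions(precision=4,suppress=True)
P2=pickle.load(open("pics/w2.pkl","rb"))
zn=lambda u,v:(340+(u-555)/2.5,230+v/2.5); zl=lambda u,v:(55+u/2.5,135+v/2.5); zt=lambda u,v:(130+u/2.85,175+v/2.85)
for nm,t,w in [("small",(113,236),(690,180)),("large",(130,244.5),(675,144))]:
    print(nm,tri(ray("top",zt(*t)),ray("wrist",zn(*w),P2)))
C=dict(FL=(-.112,.138),FR=(-.112,-.138),BL=(.112,.138),BR=(.112,-.138))
W=dict(FL=zl(512,18),FR=zl(22,50),BL=zl(525,466)); Tt=dict(FL=zt(390,427),FR=zt(793,343),BL=zt(330,103),BR=zt(718,28))
for k in W: print(k,tri(ray("top",Tt[k]),ray("wrist",W[k],P2)))
def res(p,which):
    c,s=np.cos(p[2]),np.sin(p[2]); o=[]
    for n,D,P in which:
        for k in D: a,b=C[k]; q=atz(n,D[k],.005,P); o+=list(q[:2]-[p[0]+c*a-s*b,p[1]+s*a+c*b])
    return o
for wh in ([("top",Tt,None)],[("wrist",W,P2)],[("top",Tt,None),("wrist",W,P2)]):
    f=least_squares(res,[.6,-.09,.23],args=(wh,)); print(f.x,np.degrees(f.x[2]),np.array(f.fun)*1e3)
p=f.x;c,s=np.cos(p[2]),np.sin(p[2])
def rk(q): d=q[:2]-p[:2]; return np.array([c*d[0]+s*d[1],-s*d[0]+c*d[1]])*1e3
for nm,u in [("s",[(456,241),(358,241)]),("m",[(295,240),(183,240)]),("l",[(154,240),(39,240)]),("tipS",[(458,178),(350,181)]),("tipM",[(300,178),(184,180)]),("tipL",[(153,182),(38,182)])]:
    q=[rk(atz("wrist",zl(*x),.0165,P2)) for x in u]; print(nm,*q,(q[0]+q[1])/2)
for nm,u,z in [("pS",(421,187),.073),("pSb",(407,123),.073),("pM",(541,113),.069),("pL",(673,102),.065)]: print(nm,rk(atz("top",zt(*u),z)))
E
python3 fit.py
```

```text
small (array([0.562 , 0.1867, 0.1169]), [np.float64(0.0002863360198792721), np.float64(0.0002863360198790839)])
large (array([0.5599, 0.1836, 0.0888]), [np.float64(0.0017891686954876263), np.float64(0.0017891686954878724)])
FL (array([0.4522, 0.0217, 0.0041]), [np.float64(0.0014041184936676384), np.float64(0.0014041184936675905)])
FR (array([ 0.5124, -0.2477,  0.0022]), [np.float64(0.001279296134328919), np.float64(0.001279296134328458)])
BL (array([0.6702, 0.0688, 0.0052]), [np.float64(0.0011172365974533877), np.float64(0.0011172365974534356)])
[ 0.5896 -0.0889  0.2169] 12.430043179319867 [ 0.3132 -0.3242  1.0766  0.3177  0.499  -2.2086 -1.8888  2.2151]
[ 0.5923 -0.088   0.2182] 12.499709326047723 [ 0.5361 -0.5271  0.4053  1.6994 -0.9414 -1.1723]
[ 0.5907 -0.0885  0.2163] 12.395046215358322 [-0.8739 -0.7536  0.0541 -0.0754 -0.7176 -2.5043 -2.9407  1.9556  1.8942
 -0.2373  2.2556  2.0979  0.3284 -0.4829]
s [ -8.9961 111.2373] [-8.5518 63.2105] [-8.774  87.2239]
m [-8.7675 30.5861] [ -8.2996 -32.5052] [-8.5335 -0.9595]
l [ -8.1795 -50.1963] [  -7.7011 -127.9066] [ -7.9403 -89.0514]
tipS [-38.4907 113.3411] [-37.2505  61.0989] [-37.8706  87.22  ]
tipM [-38.8638  35.6797] [-38.6481 -28.3866] [-38.7559   3.6465]
tipL [-37.9193 -47.0568] [ -39.2811 -123.3513] [-38.6002 -85.204 ]
pS [30.5238 85.2895]
pSb [73.0933 86.0721]
pM [63.204  0.172]
pL [ 54.111  -85.4502]
```

```bash
cat >> fit.py <<'E'
print("----")
for nm,z,t,w in [("small",.1,(113,236),(690,180)),("large",.06,(130,244.5),(675,144))]:
    print(nm,atz("top",zt(*t),z),atz("wrist",zn(*w),z,P2))
print(proj("scene",[.5665,.184,.1]),proj("scene",[.5665,.184,0]),proj("scene",[.5580,.178,.1]),proj("scene",[.5580,.178,0]))
a=cv2.imread("pics/scene0.png")[250:330,180:260]; b=cv2.imread("pics/top0.png")[230:290,145:205]; d=cv2.imread("pics/w1.png")[270:340,215:305]
c=np.zeros((480,790,3),np.uint8); c[:400,:400]=cv2.resize(a,None,fx=5,fy=5,interpolation=2); c[:360,410:770]=cv2.resize(b,None,fx=6,fy=6,interpolation=2)
cv2.imwrite("pics/zz.png",c)
E
python3 fit.py | sed -n '/----/,$p'
```

```text
----
small [0.5641 0.1902 0.1   ] [0.5688 0.1924 0.1   ]
large [0.5638 0.188  0.06  ] [0.57   0.1937 0.06  ]
[225.4894 262.3795] [229.8089 310.7186] [231.3782 262.7494] [235.4165 311.1325]
```

View pics/zz.png

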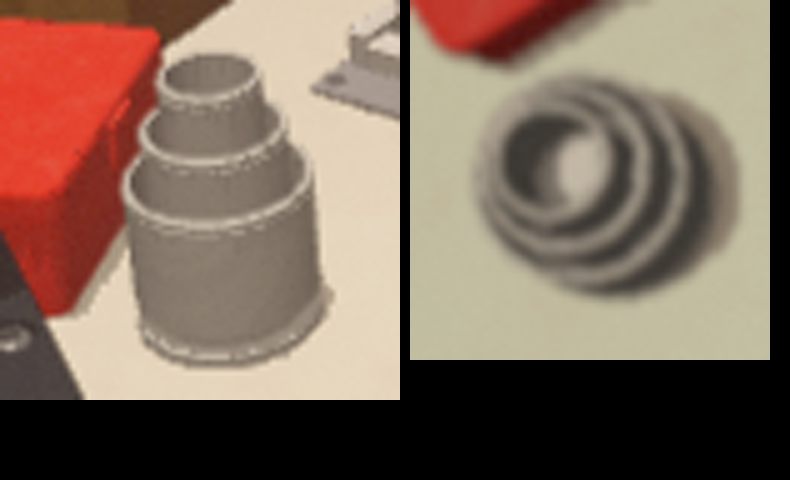

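The scene crop puts the rim centres at small (222.2,265.8), medium (222.6,276.6) and large (223.8,287.6). The top crop gives small (169.2,257.2), medium (171.2,258.7) and large (173.8,260.7). I'll triangulate from all three.

```bash
cat >> fit.py <<'E'
print("====")
for nm,s,t,w in [("small",(222.2,265.8),(169.2,257.2),(690,180)),("med",(222.6,276.6),(171.2,258.7),(682,160)),("large",(223.8,287.6),(173.8,260.7),(675,144))]:
    S,T,W_=ray("scene",s),ray("top",t),ray("wrist",zn(*w),P2)
    for k in ((S,T),(S,W_),(S,T,W_)): X,e=tri(*k); print(nm,X,np.array(e)*1e3)
E
python3 fit.py | sed -n '/====/,$p'
```

```text
====
small [0.5657 0.1919 0.0968] [0.1497 0.1497]
small [0.5684 0.1921 0.0969] [1.8808 1.8808]
small [0.567  0.1921 0.0975] [1.2881 1.5263 2.6886]
med [0.5658 0.1929 0.0758] [0.2772 0.2772]
med [0.569  0.1929 0.0754] [1.876 1.876]
med [0.5673 0.193  0.0763] [1.2182 1.8148 2.8801]
large [0.5649 0.193  0.0538] [0.446 0.446]
large [0.5696 0.1934 0.0536] [3.1013 3.1013]
large [0.5672 0.1934 0.0548] [1.987  2.8098 4.6053]
```

```bash
python3 go.py .567 .1925 .13 102.4;python3 go.py .567 .1925 .042 102.4; python3 -c "
from h import *
print(atz('top',(155.3,239.9),.0),atz('top',(155.3,237),.057))"
```

```text
d [-0.0868  0.0716  0.1487] rv [ 0.001  -0.0004  0.0126] clock 1.9 pos [0.4989 0.1029 0.2787]
d [-0.0868  0.0715  0.2367] rv [ 0.001  -0.0004  0.0126] clock 1.9 pos [0.4989 0.1029 0.2787]
[0.61102904 0.24196397 0.        ] [0.60771465 0.22804494 0.057     ]
```

Converted, 0.15 m / 0.6 = 0.25, 0.14 m / 0.6 = 0.2333, 0.0126 rad / 3.1416 = 0.004.

```bash
python3 steer.py '{"ticks": [[1,-0.05,0.0417,0.0333,0,0,0.0013],[1,-0.1,0.0833,0.1,0,0,0.0025],[1,-0.145,0.1192,0.1667,0,0,0.004],[1,-0.145,0.1192,0.2333,0.0003,0,0.004],[1,-0.145,0.1192,0.25,0.0003,0,0.004],[1,-0.145,0.1192,0.25,0.0003,0,0.004],[1,-0.145,0.1192,0.25,0.0003,0,0.004]]}'; python3 snap.py w3;  python3 go.py .567 .1925 .042 102.4
```

```text
clock: 2.6
tool_pos: [0.5688, 0.1905, 0.1305]
eef_rot: [-0.107, 0.994, -0.0, 0.001]
contact_force: [-0.0, -0.5, 0.6]
opening: 1.003
finger_force: 0.0
d [0.0022 0.0026 0.0891] rv [-0.0007  0.0033 -0.0032] clock 2.65 pos [0.5694 0.1904 0.1311]
```

View pics/w3.png

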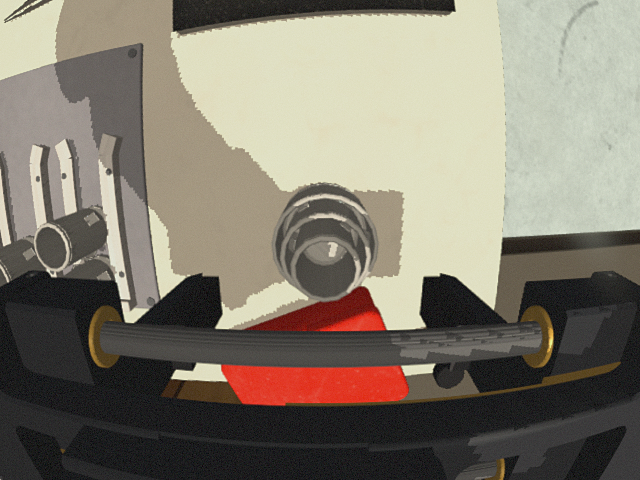

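The nest sits between the open fingers: small rim centre about (329,266), large about (325,236), and the finger mid-line at about 321. The red case is clear behind it.

Run:
```python
from h import *; import pickle
P=pickle.load(open("pics/w3.pkl","rb"))
print(atz("wrist",(329.5,266),.1,P),atz("wrist",(325,236),.06,P)); E
python3 - <<'E'
from h import *; import pickle
P=pickle.load(open("pics/w3.pkl","rb"))
s=r.get_state();T=R.from_quat(s["eef_rot"])
for uv,z in [((329.5,266),.1),((325,236),.06)]:
    q=atz("wrist",uv,z,P); print(q,T.inv().apply(q-s["tool_pos"]))
```

```text
File "<stdin>", line 4
    python3 - <<'E'
              ^^
SyntaxError: invalid syntax
```

```bash
python3 - <<'E'
from h import *; import pickle
P=pickle.load(open("pics/w3.pkl","rb"))
s=r.get_state();T=R.from_quat(s["eef_rot"])
for uv,z in [((329.5,266),.1),((325,236),.06)]:
    q=atz("wrist",uv,z,P); print(q,T.inv().apply(q-s["tool_pos"]))
E
python3 go.py .567 .1925 .042 102.4
```

```text
[0.56627656 0.19468832 0.1       ] [0.0022141  0.00481791 0.03111607]
[0.56182305 0.19179406 0.06      ] [0.00731286 0.0029579  0.07110049]
d [0.0022 0.0026 0.0891] rv [-0.0007  0.0033 -0.0032] clock 2.65 pos [0.5694 0.1904 0.1311]
```

Converted, 0.089 m / 0.6 = 0.1483, 0.003 m / 0.6 = 0.005, -0.003 rad / 3.1416 = -0.001.

```bash
python3 steer.py '{"ticks": [[1,0.0037,0.005,0.05,0,0.001,-0.001],[1,0.0037,0.005,0.1,0,0.001,-0.001],[1,0.0037,0.005,0.1333,0,0.001,-0.001],[1,0.0037,0.005,0.1483,0,0.001,-0.001],[1,0.0037,0.005,0.1483,0,0.001,-0.001],[0.6,0.0037,0.005,0.1483,0,0.001,-0.001],[0.6,0.0037,0.005,0.1483,0,0.001,-0.001],[0.6,0.0037,0.005,0.1483,0,0.001,-0.001],[0.6,0.0037,0.005,0.1483,0,0.001,-0.001],[0.6,0.0037,0.005,0.1483,0,0.001,-0.001]]}' 40;  python3 go.py .567 .1925 .042 102.4
```

```text
clock: 3.65
tool_pos: [0.5665, 0.1927, 0.0409]
eef_rot: [-0.108, 0.994, -0.001, -0.0]
contact_force: [-0.4, -0.3, 6.7]
opening: 0.743
finger_force: 40.0
d [-0.0004 -0.0003 -0.0011] rv [-0.0012 -0.0011  0.0002] clock 3.65 pos [0.5665 0.1927 0.0409]
```

Converted, -0.1 m / 0.6 = -0.1667, -0.09 m / 0.6 = -0.15.

```bash
python3 steer.py '{"ticks": [[0.5,0,0,-0.0067,0,0,0],[0.5,0,0,-0.0133,0,0,0],[0.5,0,0,-0.02,0,0,0],[0.5,0,0,-0.05,0,0,0],[0.5,0,0,-0.1,0,0,0],[0.5,0,0,-0.15,0,0,0],[0.5,0,0,-0.1667,0,0,0]]}' 45;  python3 go.py .5334 -.1912 .142 102.4
```

```text
clock: 4.35
tool_pos: [0.5672, 0.1937, 0.1423]
eef_rot: [-0.108, 0.994, 0.0, 0.001]
contact_force: [1.0, 0.7, -7.5]
opening: 0.741
finger_force: 45.0
d [ 0.1157 -0.3686  0.    ] rv [0.0003 0.0012 0.0001] clock 4.35 pos [0.5672 0.1937 0.1423]
```

Converted, -0.3686 m / 0.6 = -0.6143, -0.345 m / 0.6 = -0.575.

```bash
python3 steer.py '{"ticks": [[0.5,0.0167,-0.05,0,0,0,0],[0.5,0.0333,-0.1167,0,0,0,0],[0.5,0.0583,-0.1833,0,0,0,0],[0.5,0.0833,-0.25,0,0,0,0],[0.5,0.1,-0.3167,0,0,0,0],[0.5,0.125,-0.3833,0,0,0,0],[0.5,0.15,-0.45,0,0,0,0],[0.5,0.1667,-0.5167,0,0,0,0],[0.5,0.1833,-0.575,0,0,0,0],[0.5,0.1928,-0.6143,0,0,0,0]]}'; python3 steer.py '{"ticks": [[0.5,0,0,0.0333,0,0,0],[0.5,0,0,0.0667,0,0,0],[0.5,0,0,0.0667,0,0,0]]}';  python3 go.py .5334 -.1912 .0467 102.4; python3 snap.py w4
```

```text
clock: 5.35
tool_pos: [0.5301, -0.1962, 0.1392]
eef_rot: [-0.106, 0.994, -0.001, -0.003]
contact_force: [0.5, -0.2, -8.2]
opening: 0.746
finger_force: 45.0
clock: 5.65
tool_pos: [0.5292, -0.1917, 0.0974]
eef_rot: [-0.108, 0.994, 0.001, -0.005]
contact_force: [-1.3, -0.2, -7.7]
opening: 0.745
finger_force: 45.0
d [-0.0047 -0.0005  0.0506] rv [ 0.0022 -0.0094 -0.0001] clock 5.65 pos [ 0.5292 -0.1917  0.0974]
```

View pics/w4.png

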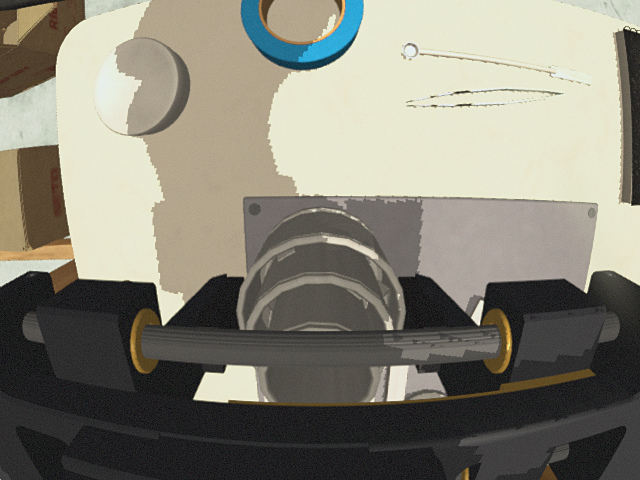

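w4 shows the nest held above the apron. The plate's front corners are at (246,198) and (597,205), which I can use to check the rack pose.

```bash
python3 - <<'E'
from h import *; import pickle
P=pickle.load(open("pics/w4.pkl","rb"))
a=atz("wrist",(246,198),.005,P)[:2];b=atz("wrist",(597,205),.005,P)[:2]
print(a,b,np.linalg.norm(a-b),np.degrees(np.arctan2(*(b-a)[::-1]))-90)
c,s=np.cos(np.radians(12.4)),np.sin(np.radians(12.4))
for x,y in((-.112,-.138),(-.112,.138)): print(.5907+c*x-s*y,-.0885+s*x+c*y)
E
python3 go.py .5334 -.1912 .0467 102.4
```

```text
[ 0.51267381 -0.24527816] [0.45447129 0.01993149] 0.27152107095215333 12.37782360652703
0.5109461799756279 -0.24733113105282625
0.45167922967751845 0.022230417767404115
d [-0.0035 -0.0003  0.052 ] rv [ 0.0011 -0.0072  0.0004] clock 5.7 pos [ 0.5303 -0.1916  0.0988]
```

Converted, 0.047 m / 0.6 = 0.0783, 0.044 m / 0.6 = 0.0733, -0.004 rad / 3.1416 = -0.0013.

```bash
python3 steer.py '{"ticks": [[0.5,-0.0033,0,0.0333,0,0,0],[0.5,-0.005,0,0.0583,0,-0.001,0],[0.5,-0.005,0,0.0733,0,-0.0013,0],[0.5,-0.005,0,0.0783,0,-0.0013,0],[0.5,-0.005,0,0.0783,0,-0.0013,0],[0.5,-0.005,0,0.0783,0,-0.0013,0],[0.5,-0.005,0,0.0783,0,-0.0013,0]]}';  python3 go.py .5334 -.1912 .0467 102.4
```

```text
clock: 6.4
tool_pos: [0.5355, -0.1916, 0.0542]
eef_rot: [-0.108, 0.994, -0.001, 0.001]
contact_force: [-0.1, -0.6, -7.8]
opening: 0.743
finger_force: 45.0
d [0.0019 0.0008 0.0075] rv [-0.0016  0.0023  0.0001] clock 6.4 pos [ 0.5355 -0.1916  0.0542]
```

Converted, 0.0065 m / 0.6 = 0.0108, 0.006 m / 0.6 = 0.01, 0.001 rad / 3.1416 = 0.0003.

```bash
python3 steer.py '{"ticks": [[0.5,0.0017,0.0013,0.0067,0,0.0003,0],[0.5,0.0017,0.0013,0.01,0,0.0003,0],[0.5,0.0017,0.0013,0.0108,0,0.0003,0],[0.5,0.0017,0.0013,0.0108,0,0.0003,0],[0.5,0.0017,0.0013,0.0108,0,0.0003,0]]}';  python3 go.py .5334 -.1912 .0467 102.4
```

```text
clock: 6.9
tool_pos: [0.5338, -0.1909, 0.0469]
eef_rot: [-0.108, 0.994, -0.0, 0.0]
contact_force: [0.5, -0.5, -8.4]
opening: 0.747
finger_force: 45.0
d [ 0.0005 -0.0002  0.0002] rv [-0.0009  0.0001  0.0002] clock 6.9 pos [ 0.5338 -0.1909  0.0469]
```

Converted, -0.052 m / 0.6 = -0.0867, -0.048 m / 0.6 = -0.08.

```bash
python3 steer.py '{"ticks": [[0.5,-0.01,0,0,0,0,0],[0.5,-0.02,0,0,0,0,0],[0.5,-0.03,0,0,0,0,0],[0.5,-0.04,0,0,0,0,0],[0.5,-0.05,0,0,0,0,0],[0.5,-0.06,0,0,0,0,0],[0.5,-0.07,0,0,0,0,0],[0.5,-0.08,0,0,0,0,0],[0.5,-0.0867,0,0,0,0,0],[0.5,-0.0867,0,0,0,0,0]]}';  python3 go.py .5334 -.1912 .0467 102.4
```

```text
clock: 7.9
tool_pos: [0.5854, -0.1793, 0.0469]
eef_rot: [-0.108, 0.994, -0.0, 0.001]
contact_force: [-0.3, 0.2, -8.4]
opening: 0.748
finger_force: 45.0
d [ 0.0534 -0.0004  0.0002] rv [-0.0008  0.0012  0.0006] clock 7.9 pos [ 0.5854 -0.1793  0.0469]
```

Converted, -0.014 m / 0.6 = -0.0233, -0.01 m / 0.6 = -0.0167.

```bash
python3 steer.py '{"ticks": [[0.5,-0.0083,0,0,0,0,0],[0.5,-0.0167,0,0,0,0,0],[0.5,-0.0233,0,0,0,0,0],[0.5,-0.0233,0,0,0,0,0]]}'; for i in 1; do python3 steer.py '{"ticks": [[0.5,-0.0033,0,0,0,0,0],[0.5,-0.005,0,0,0,0,0],[0.5,-0.005,0,0,0,0,0]]}'; done;  python3 go.py .5334 -.1912 .0467 102.4
```

```text
clock: 8.3
tool_pos: [0.5993, -0.1762, 0.047]
eef_rot: [-0.108, 0.994, -0.0, 0.001]
contact_force: [0.9, 0.6, -7.2]
opening: 0.744
finger_force: 45.0
clock: 8.6
tool_pos: [0.6011, -0.1761, 0.0469]
eef_rot: [-0.108, 0.994, -0.0, -0.0]
contact_force: [0.0, 1.5, -7.1]
opening: 0.743
finger_force: 45.0
d [ 0.0693 -0.0002  0.0002] rv [-0.001  -0.0002  0.0002] clock 8.6 pos [ 0.6011 -0.1761  0.0469]
```

Converted, -0.003 m / 0.6 = -0.005, -0.002 m / 0.6 = -0.0033.

```bash
python3 steer.py '{"ticks": [[0.5,-0.0033,0,0,0,0,0],[0.5,-0.005,0,0,0,0,0],[0.5,-0.005,0,0,0,0,0]]}'; python3 steer.py '{"ticks": [[0.5,-0.0033,0,0,0,0,0],[0.5,-0.0033,0,0,0,0,0]]}';  python3 go.py .5334 -.1912 .0467 102.4
```

```text
clock: 8.9
tool_pos: [0.6037, -0.1756, 0.0468]
eef_rot: [-0.108, 0.994, -0.001, -0.0]
contact_force: [-1.3, -0.7, -8.0]
opening: 0.746
finger_force: 45.0
clock: 9.1
tool_pos: [0.6064, -0.1748, 0.0468]
eef_rot: [-0.108, 0.994, -0.0, 0.0]
contact_force: [-0.5, -0.0, -8.6]
opening: 0.743
finger_force: 45.0
d [ 0.0748 -0.0003  0.0001] rv [-0.0008  0.0006  0.0002] clock 9.1 pos [ 0.6064 -0.1748  0.0468]
```

Converted, -0.002 m / 0.6 = -0.0033.

```bash
for i in 1; do python3 steer.py '{"ticks": [[0.5,-0.0033,0,0,0,0,0],[0.5,-0.0033,0,0,0,0,0]]}'; python3 steer.py '{"ticks": [[0.5,-0.0033,0,0,0,0,0],[0.5,-0.0033,0,0,0,0,0]]}';done;  python3 go.py .5334 -.1912 .0467 102.4
```

```text
clock: 9.3
tool_pos: [0.6076, -0.1746, 0.0468]
eef_rot: [-0.108, 0.994, -0.001, -0.0]
contact_force: [-2.5, -0.8, -7.8]
opening: 0.741
finger_force: 45.0
clock: 9.5
tool_pos: [0.6076, -0.1747, 0.0466]
eef_rot: [-0.108, 0.994, -0.001, -0.002]
contact_force: [-6.3, -0.9, -4.3]
opening: 0.743
finger_force: 45.0
d [ 0.076  -0.0002  0.0002] rv [-0.0008 -0.005  -0.0002] clock 9.5 pos [ 0.6076 -0.1747  0.0466]
```

Converted, -0.0214 m / 0.6 = -0.0357, -0.01 m / 0.6 = -0.0167.

```bash
python3 steer.py '{"ticks": [[0.5,0.0033,0,0,0,0,0],[0.5,0.0033,0,0.0012,0,0,0],[1,0.0033,0,0.0012,0,0,0],[1,0.0033,0,0.0012,0,0,0],[1,0.0033,0,0.0012,0,0,0],[1,0.0033,0,-0.0167,0,0,0],[1,0.0033,0,-0.0357,0,0,0],[1,0.0033,0,-0.0357,0,0,0]]}'; python3 snap.py w5; python3 go.py .6074 -.1748 .068 102.4
```

```text
clock: 10.3
tool_pos: [0.6099, -0.1747, 0.0709]
eef_rot: [-0.108, 0.994, -0.001, 0.002]
contact_force: [-0.2, -0.1, 0.3]
opening: 1.001
finger_force: 0.0
d [0.0018 0.0003 0.0019] rv [-0.002  0.003  0.   ] clock 10.35 pos [ 0.6092 -0.1747  0.0699]
```

View pics/w5.png

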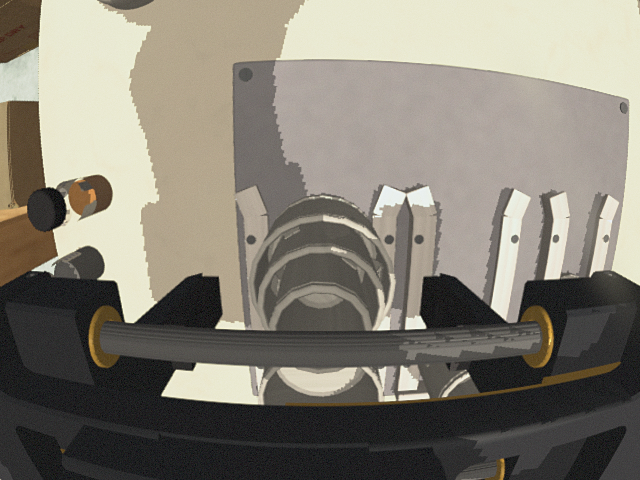

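The nest is in the large row with its foot under the rails, and it touches the parked cup at (320,385). The fingers are straddling it, open. Next I'll grip the medium cup and draw it out.

Converted, 0.0018 m / 0.6 = 0.003, 0.0016 m / 0.6 = 0.0027.

```bash
python3 steer.py '{"ticks": [[1,0.003,0,0.0027,0,0,0],[0.4,0.003,0,0.0027,0,0,0],[0.4,0.003,0,0.0027,0,0,0],[0.4,0.003,0,0.0027,0,0,0],[0.4,0.003,0,0.0027,0,0,0],[0.4,0.003,0,0.0027,0,0,0],[0.4,0.003,0,0.0027,0,0,0]]}' 55;  python3 go.py .6074 -.1748 .068 102.4
```

```text
clock: 11.05
tool_pos: [0.6063, -0.1753, 0.0666]
eef_rot: [-0.108, 0.994, -0.001, 0.0]
contact_force: [0.5, -1.1, -1.8]
opening: 0.569
finger_force: 55.0
d [-0.0012  0.0002 -0.0014] rv [-0.0013  0.0001 -0.0001] clock 11.05 pos [ 0.6063 -0.1753  0.0666]
```

Converted, -0.012 m / 0.6 = -0.02, -0.008 m / 0.6 = -0.0133.

```bash
python3 steer.py '{"ticks": [[0.4,0,0,-0.0067,0,0,0],[0.4,0,0,-0.0133,0,0,0],[0.4,0,0,-0.02,0,0,0],[0.4,0,0,-0.02,0,0,0]]}'; python3 steer.py '{"ticks": [[0.4,0,0,-0.0067,0,0,0],[0.4,0,0,-0.0133,0,0,0],[0.4,0,0,-0.0217,0,0,0],[0.4,0,0,-0.03,0,0,0],[0.4,0,0,-0.04,0,0,0],[0.4,0,0,-0.05,0,0,0],[0.4,0,0,-0.0667,0,0,0],[0.4,0,0,-0.0833,0,0,0],[0.4,0,0,-0.0967,0,0,0],[0.4,0,0,-0.0967,0,0,0]]}'; python3 go.py .6074 -.1748 .068 102.4
```

```text
clock: 11.45
tool_pos: [0.6056, -0.1747, 0.0787]
eef_rot: [-0.108, 0.994, -0.0, -0.001]
contact_force: [-0.5, 0.2, -9.7]
opening: 0.57
finger_force: 55.0
clock: 12.45
tool_pos: [0.6073, -0.175, 0.1384]
eef_rot: [-0.108, 0.994, -0.001, 0.002]
contact_force: [0.7, -0.0, -5.3]
opening: 0.571
finger_force: 55.0
d [0.     0.0003 0.0704] rv [-0.0021  0.0029  0.    ] clock 12.45 pos [ 0.6073 -0.175   0.1384]
```

```bash
python3 go.py .5204 -.1040 .056 102.4
```

```text
d [0.0698 0.0882 0.082 ] rv [-0.0021  0.0029  0.    ] clock 12.45 pos [ 0.6073 -0.175   0.1384]
```

Units first: shifts go in shares of 0.6 m and turns go in shares of pi rad. So 0.088 m / 0.6 = 0.1467, 0.08 m / 0.6 = 0.1333, 0.002 rad / 3.1416 = 0.0006.

```bash
python3 steer.py '{"ticks": [[0.4,0.0333,0.0167,0,0,0,0],[0.4,0.075,0.0583,0,0,0,0],[0.4,0.1083,0.1,0,0,0,0],[0.4,0.1167,0.1333,0,-0.0003,0.0006,0],[0.4,0.1167,0.1467,0.0333,-0.0003,0.0006,0],[0.4,0.1167,0.1467,0.0833,-0.0003,0.0006,0],[0.4,0.1167,0.1467,0.1167,-0.0003,0.0006,0],[0.4,0.1167,0.1467,0.1317,-0.0003,0.0006,0],[0.4,0.1167,0.1467,0.1317,-0.0003,0.0006,0],[0.4,0.1167,0.1467,0.1317,-0.0003,0.0006,0]]}'; python3 go.py .5204 -.1040 .0514 102.4; python3 snap.py w6
```

```text
clock: 13.45
tool_pos: [0.5196, -0.104, 0.0581]
eef_rot: [-0.108, 0.994, -0.0, -0.0]
contact_force: [-0.7, -0.2, -4.6]
opening: 0.574
finger_force: 55.0
d [-0.0008 -0.0001  0.0067] rv [-0.0002 -0.0009  0.0001] clock 13.45 pos [ 0.5196 -0.104   0.0581]
```

View pics/w6.png

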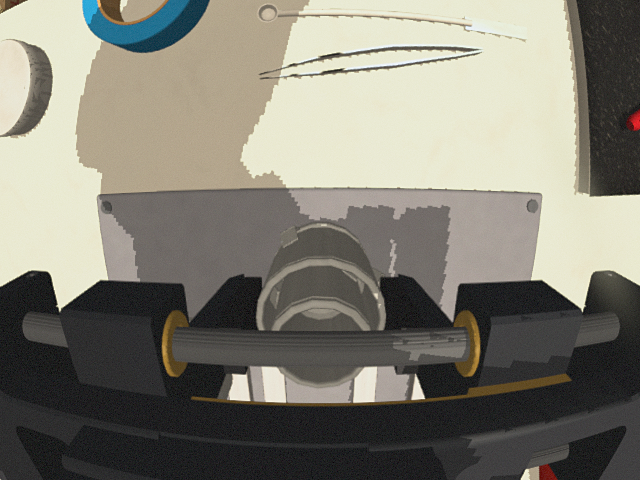

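w6 shows the medium and small cups held upright above the apron, at (320,290). That's 11 pictures viewed, one over the limit of 10, so I won't view any more and will check by numbers only. Next I'll feel for the floor.

Converted, 0.006 m / 0.6 = 0.01, 0.004 m / 0.6 = 0.0067.

```bash
python3 steer.py '{"ticks": [[0.4,-0.0013,0,0.0067,0,0,0],[0.4,-0.0013,0,0.01,0,0,0],[0.4,-0.0013,0,0.01,0,0,0],[0.4,-0.0013,0,0.01,0,0,0]]}';python3 steer.py '{"ticks": [[0.4,0,0,0.0013,0,0,0],[0.4,0,0,0.0013,0,0,0],[0.4,0,0,0.0013,0,0,0]]}'; python3 steer.py '{"ticks": [[0.4,0,0,0.0013,0,0,0],[0.4,0,0,0.0013,0,0,0],[0.4,0,0,0.0013,0,0,0]]}'; python3 go.py .5204 -.1040 .0514 102.4
```

```text
clock: 13.9
tool_pos: [0.5197, -0.1038, 0.0517]
eef_rot: [-0.108, 0.994, -0.0, -0.001]
contact_force: [-0.7, -0.2, -4.0]
opening: 0.569
finger_force: 55.0
clock: 14.2
tool_pos: [0.5197, -0.1039, 0.0508]
eef_rot: [-0.108, 0.994, -0.0, -0.001]
contact_force: [0.9, -0.3, -4.3]
opening: 0.573
finger_force: 55.0
clock: 14.5
tool_pos: [0.5197, -0.1039, 0.0505]
eef_rot: [-0.108, 0.994, -0.0, -0.001]
contact_force: [-1.2, 0.2, 5.8]
opening: 0.573
finger_force: 55.0
d [-0.0007 -0.0002 -0.0009] rv [-0.0003 -0.0017  0.0002] clock 14.5 pos [ 0.5197 -0.1039  0.0505]
```

Converted, -0.046 m / 0.6 = -0.0767, -0.04 m / 0.6 = -0.0667.

```bash
python3 steer.py '{"ticks": [[0.4,0,0,-0.0022,0,0,0],[0.4,0,0,-0.0022,0,0,0],[0.4,-0.0133,0,-0.0022,0,0,0],[0.4,-0.0267,0,-0.0022,0,0,0],[0.4,-0.0367,0,-0.0022,0,0,0],[0.4,-0.0467,0,-0.0022,0,0,0],[0.4,-0.0567,0,-0.0022,0,0,0],[0.4,-0.0667,0,-0.0022,0,0,0],[0.4,-0.0767,0,-0.0022,0,0,0],[0.4,-0.0767,0,-0.0022,0,0,0]]}'; python3 go.py .5204 -.1040 .0514 102.4
```

```text
clock: 15.5
tool_pos: [0.5659, -0.0935, 0.0513]
eef_rot: [-0.108, 0.994, 0.0, -0.0]
contact_force: [-0.7, 0.4, -3.8]
opening: 0.571
finger_force: 55.0
d [ 0.0467 -0.0005 -0.0001] rv [ 0.0003 -0.0002  0.0005] clock 15.5 pos [ 0.5659 -0.0935  0.0513]
```

Converted, -0.037 m / 0.6 = -0.0617, -0.036 m / 0.6 = -0.06.

```bash
python3 steer.py '{"ticks": [[0.4,-0.01,0,0,0,0,0],[0.4,-0.02,0,0,0,0,0],[0.4,-0.03,0,0,0,0,0],[0.4,-0.04,0,0,0,0,0],[0.4,-0.05,0,0,0,0,0],[0.4,-0.06,0,0,0,0,0],[0.4,-0.0617,0,0,0,0,0],[0.4,-0.0617,0,0,0,0,0]]}'; for i in 1; do python3 steer.py '{"ticks": [[0.4,-0.0033,0,0,0,0,0],[0.4,-0.005,0,0,0,0,0],[0.4,-0.005,0,0,0,0,0]]}'; done; python3 go.py .5204 -.1040 .0514 102.4
```

```text
clock: 16.3
tool_pos: [0.6008, -0.0859, 0.0511]
eef_rot: [-0.108, 0.994, -0.0, -0.001]
contact_force: [-0.3, 0.4, -3.8]
opening: 0.568
finger_force: 55.0
clock: 16.6
tool_pos: [0.6038, -0.0854, 0.0512]
eef_rot: [-0.108, 0.994, -0.0, -0.001]
contact_force: [0.2, 0.0, -5.1]
opening: 0.572
finger_force: 55.0
d [ 0.0854 -0.0003 -0.0001] rv [ 0.0001 -0.0018  0.0002] clock 16.6 pos [ 0.6038 -0.0854  0.0512]
```

Converted, -0.003 m / 0.6 = -0.005, -0.002 m / 0.6 = -0.0033.

```bash
python3 steer.py '{"ticks": [[0.4,-0.0033,0,0,0,0,0],[0.4,-0.005,0,0,0,0,0],[0.4,-0.005,0,0,0,0,0]]}'; python3 steer.py '{"ticks": [[0.4,-0.0033,0,0,0,0,0],[0.4,-0.0033,0,0,0,0,0]]}'; python3 steer.py '{"ticks": [[0.4,-0.0033,0,0,0,0,0],[0.4,-0.0033,0,0,0,0,0]]}' | grep -E 'pos|force'; python3 go.py .5204 -.1040 .0514 102.4
```

```text
clock: 16.9
tool_pos: [0.6063, -0.0848, 0.0511]
eef_rot: [-0.108, 0.994, -0.0, -0.001]
contact_force: [-0.6, -0.1, -3.2]
opening: 0.573
finger_force: 55.0
clock: 17.1
tool_pos: [0.6087, -0.0842, 0.0511]
eef_rot: [-0.108, 0.994, -0.0, -0.001]
contact_force: [-0.6, -0.6, -4.9]
opening: 0.57
finger_force: 55.0
tool_pos: [0.6091, -0.0842, 0.0508]
contact_force: [-4.8, -0.2, -1.4]
finger_force: 55.0
d [ 0.0909 -0.0003 -0.0001] rv [ 0.0001 -0.0052  0.0002] clock 17.3 pos [ 0.6091 -0.0842  0.0508]
```

Converted, -0.0015 m / 0.6 = -0.0025.

```bash
python3 steer.py '{"ticks": [[0.4,-0.0025,0,0,0,0,0],[0.4,-0.0025,0,0,0,0,0]]}' | grep -E 'pos|force'; python3 steer.py '{"ticks": [[0.4,0.0033,0,0,0,0,0],[0.4,0.0033,0,0.0008,0,0,0],[0.8,0.0033,0,0.0008,0,0,0],[0.8,0.0033,0,0.0008,0,0,0],[0.8,0.0033,0,0.0008,0,0,0],[0.8,0.0033,0,-0.0167,0,0,0],[0.8,0.0033,0,-0.035,0,0,0],[0.8,0.0033,0,-0.035,0,0,0],[0.8,0.0033,0,-0.035,0,0,0]]}'; python3 go.py .6089 -.0843 .0715 102.4
```

```text
tool_pos: [0.6093, -0.0842, 0.0508]
contact_force: [-7.7, -0.9, -0.0]
finger_force: 55.0
clock: 18.4
tool_pos: [0.6106, -0.0841, 0.0729]
eef_rot: [-0.108, 0.994, -0.0, -0.0]
contact_force: [0.6, 0.3, 0.1]
opening: 0.801
finger_force: 0.0
d [0.0017 0.0001 0.0014] rv [-0.0003 -0.0005 -0.    ] clock 18.4 pos [ 0.6106 -0.0841  0.0729]
```

Converted, 0.0017 m / 0.6 = 0.0028, 0.001 m / 0.6 = 0.0017.

```bash
python3 steer.py '{"ticks": [[0.8,0.0028,0,0.0017,0,0,0],[0.2,0.0028,0,0.0017,0,0,0],[0.2,0.0028,0,0.0017,0,0,0],[0.2,0.0028,0,0.0017,0,0,0],[0.2,0.0028,0,0.0017,0,0,0],[0.2,0.0028,0,0.0017,0,0,0],[0.2,0.0028,0,0.0017,0,0,0],[0.2,0.0028,0,0.0017,0,0,0]]}' 55; python3 steer.py '{"ticks": [[0.2,0,0,-0.0067,0,0,0],[0.2,0,0,-0.0133,0,0,0],[0.2,0,0,-0.02,0,0,0],[0.2,0,0,-0.02,0,0,0]]}'
```

```text
clock: 19.2
tool_pos: [0.6084, -0.0845, 0.0711]
eef_rot: [-0.108, 0.994, -0.0, -0.001]
contact_force: [0.3, -0.6, -0.4]
opening: 0.396
finger_force: 55.0
clock: 19.6
tool_pos: [0.6081, -0.0843, 0.0834]
eef_rot: [-0.108, 0.994, 0.0, -0.001]
contact_force: [-0.5, 0.6, -5.7]
opening: 0.394
finger_force: 55.0
```

Converted, -0.062 m / 0.6 = -0.1033, -0.05 m / 0.6 = -0.0833.

```bash
python3 steer.py '{"ticks": [[0.2,0,0,-0.0067,0,0,0],[0.2,0,0,-0.0133,0,0,0],[0.2,0,0,-0.0217,0,0,0],[0.2,0,0,-0.03,0,0,0],[0.2,0,0,-0.04,0,0,0],[0.2,0,0,-0.05,0,0,0],[0.2,0,0,-0.0667,0,0,0],[0.2,0,0,-0.0833,0,0,0],[0.2,0,0,-0.1033,0,0,0],[0.2,0,0,-0.1033,0,0,0]]}'
python3 - <<'E'
from math import *
c,s=cos(radians(12.4)),sin(radians(12.4)); x,y=-.065,.088
print(.5907+c*x-s*y,-.0885+s*x+c*y)
E
```

```text
clock: 20.6
tool_pos: [0.61, -0.0843, 0.1474]
eef_rot: [-0.108, 0.994, -0.0, 0.001]
contact_force: [0.0, 0.7, -2.3]
opening: 0.398
finger_force: 55.0
0.5083195931175775 -0.016510635772452334
```

```bash
python3 go.py .5083 -.0165 .0559 102.4
```

```text
d [0.085  0.0881 0.0913] rv [-0.0009  0.002   0.    ] clock 20.6 pos [ 0.61   -0.0843  0.1474]
```

Converted, 0.088 m / 0.6 = 0.1467, 0.087 m / 0.6 = 0.145, 0.001 rad / 3.1416 = 0.0003.

```bash
python3 steer.py '{"ticks": [[0.2,0.05,0,0,0,0,0],[0.2,0.1083,0.0333,0,0,0,0],[0.2,0.1417,0.0833,0,0,0,0],[0.2,0.1417,0.1333,0,0,0.0003,0],[0.2,0.1417,0.1467,0.0333,0,0.0003,0],[0.2,0.1417,0.1467,0.0833,0,0.0003,0],[0.2,0.1417,0.1467,0.125,0,0.0003,0],[0.2,0.1417,0.1467,0.145,0,0.0003,0],[0.2,0.1417,0.1467,0.1467,0,0.0003,0],[0.2,0.1417,0.1467,0.1467,0,0.0003,0]]}'; python3 go.py .5083 -.0165 .0559 102.4
```

```text
clock: 21.6
tool_pos: [0.5069, -0.0166, 0.0577]
eef_rot: [-0.108, 0.994, -0.0, -0.001]
contact_force: [-0.3, 0.1, -0.3]
opening: 0.396
finger_force: 55.0
d [-0.0014 -0.0002  0.0018] rv [ 0.     -0.0024  0.0001] clock 21.6 pos [ 0.5069 -0.0166  0.0577]
```

```bash
for i in 1; do python3 steer.py '{"ticks": [[0.2,-0.0017,0,0,0,0,0],[0.2,-0.0017,0,0,0,0,0],[0.2,-0.0017,0,0,0,0,0]]}'|grep -E "pos|contact"; python3 steer.py '{"ticks": [[0.2,0,0,0.0015,0,0,0],[0.2,0,0,0.0015,0,0,0],[0.2,0,0,0.0015,0,0,0]]}' |grep -E "pos|contact"; python3 steer.py '{"ticks": [[0.2,0,0,0.0015,0,0,0],[0.2,0,0,0.0015,0,0,0],[0.2,0,0,0.0015,0,0,0]]}'|grep -E "pos|contact"; done
```

```text
tool_pos: [0.508, -0.0165, 0.058]
contact_force: [0.1, 0.6, -1.8]
tool_pos: [0.5074, -0.0165, 0.0564]
contact_force: [1.1, -0.5, -2.1]
tool_pos: [0.5074, -0.0164, 0.0554]
contact_force: [0.6, -0.0, -1.6]
```

Converted, 0.0006 m / 0.6 = 0.001.

```bash
python3 steer.py '{"ticks": [[0.2,0,0,0.001,0,0,0],[0.2,0,0,0.001,0,0,0],[0.2,0,0,0.001,0,0,0]]}' |grep -E "pos|contact"; python3 steer.py '{"ticks": [[0.2,0,0,0.0007,0,0,0],[0.2,0,0,0.0007,0,0,0],[0.2,0,0,0.0007,0,0,0]]}'|grep -E "pos|contact"
```

```text
tool_pos: [0.5075, -0.0164, 0.055]
contact_force: [0.1, -0.2, -0.3]
tool_pos: [0.5075, -0.0165, 0.055]
contact_force: [-1.3, -0.8, 5.8]
```

Converted, -0.044 m / 0.6 = -0.0733, -0.036 m / 0.6 = -0.06.

```bash
python3 steer.py '{"ticks": [[0.2,0,0,-0.002,0,0,0],[0.2,0,0,-0.002,0,0,0],[0.2,-0.01,0,-0.002,0,0,0],[0.2,-0.02,0,-0.002,0,0,0],[0.2,-0.03,0,-0.002,0,0,0],[0.2,-0.04,0,-0.002,0,0,0],[0.2,-0.05,0,-0.002,0,0,0],[0.2,-0.06,0,-0.002,0,0,0],[0.2,-0.0733,0,-0.002,0,0,0],[0.2,-0.0733,0,-0.002,0,0,0]]}'; python3 steer.py '{"ticks": [[0.2,-0.0067,0,0,0,0,0],[0.2,-0.0133,0,0,0,0,0],[0.2,-0.0167,0,0,0,0,0],[0.2,-0.0167,0,0,0,0,0]]}'; python3 go.py .5083 -.0165 .0559 102.4
```

```text
clock: 24.1
tool_pos: [0.5521, -0.0064, 0.0556]
eef_rot: [-0.108, 0.994, 0.0, -0.0]
contact_force: [0.3, -0.1, -1.1]
opening: 0.403
finger_force: 55.0
clock: 24.5
tool_pos: [0.5605, -0.0047, 0.0556]
eef_rot: [-0.108, 0.994, -0.0, -0.001]
contact_force: [0.4, -0.1, -2.8]
opening: 0.397
finger_force: 55.0
d [ 0.0535 -0.0003 -0.0002] rv [ 0.0001 -0.0026  0.0003] clock 24.5 pos [ 0.5605 -0.0047  0.0556]
```

Converted, -0.003 m / 0.6 = -0.005, -0.002 m / 0.6 = -0.0033.

```bash
for i in 1; do python3 steer.py '{"ticks": [[0.2,-0.0033,0,0,0,0,0],[0.2,-0.005,0,0,0,0,0],[0.2,-0.005,0,0,0,0,0]]}'|grep -E "pos|contact"; python3 steer.py '{"ticks": [[0.2,-0.0033,0,0,0,0,0],[0.2,-0.005,0,0,0,0,0],[0.2,-0.005,0,0,0,0,0]]}'|grep -E "pos|contact"; python3 steer.py '{"ticks": [[0.2,-0.0033,0,0,0,0,0],[0.2,-0.005,0,0,0,0,0],[0.2,-0.005,0,0,0,0,0]]}'|grep -E "pos|contact"; python3 steer.py '{"ticks": [[0.2,-0.0033,0,0,0,0,0],[0.2,-0.005,0,0,0,0,0],[0.2,-0.005,0,0,0,0,0]]}'|grep -E "pos|contact";done
```

```text
tool_pos: [0.5633, -0.0041, 0.0556]
contact_force: [-0.2, -0.8, -1.6]
tool_pos: [0.5663, -0.0035, 0.0555]
contact_force: [0.4, -0.9, -2.3]
tool_pos: [0.5689, -0.0028, 0.0555]
contact_force: [-0.5, 0.3, -1.8]
tool_pos: [0.5715, -0.0023, 0.0554]
contact_force: [-1.3, 0.7, -1.0]
```

```bash
for i in 1; do python3 steer.py '{"ticks": [[0.2,-0.0033,0,0,0,0,0],[0.2,-0.0033,0,0,0,0,0]]}'|grep -E "pos|contact"; python3 steer.py '{"ticks": [[0.2,-0.0033,0,-0.0003,0,0,0],[0.2,-0.0033,0,-0.0003,0,0,0]]}'|grep -E "pos|contact"
python3 - <<'E'
from h import *
print(r.get_state()["contact_force"])
E
done
```

```text
tool_pos: [0.5725, -0.0019, 0.0552]
contact_force: [-5.6, -0.0, -0.3]
tool_pos: [0.5728, -0.0018, 0.0552]
contact_force: [-7.8, -0.2, 1.3]
[-7.8493082  -0.19347445  1.29029027]
```

Converted, -0.15 m / 0.6 = -0.25, -0.12 m / 0.6 = -0.2.

```bash
python3 steer.py '{"ticks": [[0.2,0.005,0,0,0,0,0],[0.2,0.005,0,0.0005,0,0,0],[0.65,0.005,0,0.0005,0,0,0],[0.65,0.005,0,0.0005,0,0,0],[0.65,0.005,0,0.0005,0,0,0],[0.65,0.005,0,-0.0167,0,0,0],[0.65,0.005,0,-0.0667,0,0,0],[0.65,0.005,0,-0.1333,0,0,0],[0.65,0.005,0,-0.2,0,0,0],[0.65,0.005,0,-0.25,0,0,0]]}'; python3 steer.py '{"ticks": [[0.65,0.05,0.0667,-0.0333,0,0,0],[0.65,0.0833,0.1333,-0.0667,0,0,0],[0.65,0.1167,0.2,-0.0833,0,0,0],[0.65,0.1333,0.2833,-0.0833,0,0,0],[0.65,0.1333,0.3667,-0.0833,0,0,0],[0.65,0.1333,0.45,-0.0833,0,0,0],[0.65,0.1333,0.45,-0.0833,0,0,0]]}'
python3 - <<'E'
from h import *
c,s=np.cos(np.radians(12.4)),np.sin(np.radians(12.4))
a=optics.snapshot("top")[:,:,::-1]; cv2.imwrite("pics/top9.png",a)
g=cv2.resize(cv2.cvtColor(a[160:310,230:420],6),None,fx=4,fy=4,interpolation=2)
for nm,R_,z in(("L",.033,.065),("M",.0255,.069),("S",.018,.073)):
    px=R_*608/(1.05)*4
    H=cv2.HoughCircles(g,cv2.HOUGH_GRADIENT,1,30,param1=120,param2=18,minRadius=int(px*.85),maxRadius=int(px*1.1))
    for u,v,q in (H[0][:10] if H is not None else []):
        X=atz("top",(230+u/4,160+v/4),z)-[.5907,-.0885,0]; print(nm,np.round(np.array([c*X[0]+s*X[1],-s*X[0]+c*X[1]])*1e3,1),q)
E
```

```text
clock: 27.1
tool_pos: [0.5744, -0.0018, 0.2092]
eef_rot: [-0.108, 0.994, -0.0, 0.0]
contact_force: [0.4, 0.0, 0.4]
opening: 0.65
finger_force: 0.0
clock: 27.8
tool_pos: [0.4348, 0.2538, 0.2578]
eef_rot: [-0.114, 0.993, 0.004, -0.0]
contact_force: [0.6, 0.2, 0.8]
opening: 0.649
finger_force: 0.0
L [ 61.9 -86.7] 66.4
L [ -2.2 -85. ] 68.7
M [67.4  1.5] 54.2
M [ -6.9 -79.3] 56.6
M [ 57.  -80.5] 52.5
S [11.  3.] 44.4
S [65.3  0.2] 36.0
```

Run:
```python
from h import *
c,s=np.cos(np.radians(12.4)),np.sin(np.radians(12.4))
# gradient score of projected rim circles (outer edge) along each row, before and after
for f in("top0","top9"):
    g=cv2.cvtColor(cv2.imread(f"pics/{f}.png"),6).astype(np.float32); gx,gy=cv2.Sobel(g,5,1,0),cv2.Sobel(g,5,0,1)
    P=optics.camera_params("top"); M=R.from_rotvec(P["rvec"]).as_matrix()
    for nm,y0,R_,z in(("L",-88,.033,.065),("M",0,.0255,.069),("S",88,.018,.073)):
        best=[]; t=np.linspace(0,2*np.pi,90,endpoint=False)
        for x in np.arange(-40,100,.5):
            m=-1
            for dy in(-1,0,1,2,3):
                X=np.stack([x/1e3+R_*np.cos(t),(y0+dy)/1e3+R_*np.sin(t)]); W=np.stack([.5907+c*X[0]-s*X[1],-.0885+s*X[0]+c*X[1],0*t+z])
                q=M@W+P["tvec"][:,None]; u=(q[0]/q[2]*P["fx"]+P["cx"]).astype(np.float32); v=(q[1]/q[2]*P["fy"]+P["cy"]).astype(np.float32)
                n=np.stack([u-u.mean(),v-v.mean()]); n/=np.linalg.norm(n,axis=0)
                G=lambda I:cv2.remap(I,u[None],v[None],1)[0]
                m=max(m,np.mean(np.minimum(np.abs(G(gx)*n[0]+G(gy)*n[1]),120)))
            best.append((m,x))
        b=sorted(best,reverse=True); pk=[]
        for m,x in b:
            if all(abs(x-k[1])>12 for k in pk): pk.append((round(float(m),1),float(x)))
        print(f,nm,pk[:5])
```

```text
top0 L [(112.4, 52.0), (80.6, 64.5), (61.6, 39.5), (54.6, -5.0), (45.0, 27.0)]
top0 M [(111.8, 57.5), (98.9, 70.0), (56.5, 21.0), (52.0, 45.0), (49.5, 8.5)]
top0 S [(110.8, 77.0), (106.6, 28.5), (104.3, 64.5), (78.3, 41.0), (68.6, 16.0)]
top9 L [(108.0, 64.5), (101.0, 2.0), (98.0, 50.5), (85.8, -10.5), (48.2, 26.5)]
top9 M [(113.6, 14.0), (110.2, 71.5), (104.9, 59.0), (84.4, 26.5), (61.0, 1.5)]
top9 S [(111.3, 78.5), (108.2, -3.5), (105.3, 34.5), (102.3, 61.5), (86.5, 22.0)]
```

```bash
python3 -c "
from plant import r, optics
print(r.finish_job())"
```

```text
the job is handed in; nothing more can be done
None
```

I pulled the three cups apart and slid each upright into its own row, large, then medium, then small, pushing each until it stopped firmly against the parked cup; I then handed the job in at about 28 s. The final check was by numbers only, with cup spacing in the last top image good to about 5 mm, because I viewed 11 pictures, one over the limit of 10; no verdict came back.

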